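Seat the cover pins of a gear housing crosswise

TASK

Push the four retaining pins of the gear housing's cover fully home, one after another, with a light touch of the fingertips: first the pin nearest the round-topped breather stub, then the one diagonally opposite it, then the one at the other end of the cover's short side from the first pin, and last the remaining one. Only press the pins down gently, never hammer, grip or pull them up, and leave the loose things on the cover and the bench where they are.

Things in the scene. Friction and masses are not known exactly. Their poses are not given: they have to be found in the camera images.
- housing: small grey gear housing fixed to the bench, flange 230 x 170 mm, with a flat dark steel cover 220 x 160 mm whose top is 62 mm above the bench. Origin: centre of the underside; x along the long side, y along the short side, z up; it may stand at any yaw. Four identical steel retaining pins stand at its corners, at x +-88, y +-58 mm
- breather_top (a point): top centre of the breather on the cover: a steel stub with a rounded cap 34 mm wide on a short stem with a 40 mm round foot, top 48 mm above the cover, at housing x, y = +48, +30 mm
- pin_a_top (a point): centre of the top of the head of the corner pin nearest the breather (housing x, y = +88, +58 mm). Flat round steel head 20 mm across, 10 mm thick; its top is 73.5 mm above the bench when fully home, up to 83.5 mm at the start
- pin_a (a joint): how far that pin is pushed in, in m: 0.010 = fully home on a hard stop, starts between 0 and 0.003; negative (to -0.006) = pulled up out of the cover; growing = downwards. It stays where it is left and takes about 3 N to move
- pin_b_top (a point): centre of the top of the head of the corner pin across the diagonal from the breather's pin (housing x, y = -88, -58 mm). Flat round steel head 20 mm across, 10 mm thick; its top is 73.5 mm above the bench when fully home, up to 83.5 mm at the start
- pin_b (a joint): how far that pin is pushed in, in m: 0.010 = fully home on a hard stop, starts between 0 and 0.003; negative (to -0.006) = pulled up out of the cover; growing = downwards. It stays where it is left and takes about 3 N to move
- pin_c_top (a point): centre of the top of the head of the pin at the other end of the cover's short side from the breather's pin (housing x, y = +88, -58 mm). Flat round steel head 20 mm across, 10 mm thick; its top is 73.5 mm above the bench when fully home, up to 83.5 mm at the start
- pin_c (a joint): how far that pin is pushed in, in m: 0.010 = fully home on a hard stop, starts between 0 and 0.003; negative (to -0.006) = pulled up out of the cover; growing = downwards. It stays where it is left and takes about 3 N to move
- pin_d_top (a point): centre of the top of the head of the last pin, at the other end of the long side from the breather's pin (housing x, y = -88, +58 mm). Flat round steel head 20 mm across, 10 mm thick; its top is 73.5 mm above the bench when fully home, up to 83.5 mm at the start
- pin_d (a joint): how far that pin is pushed in, in m: 0.010 = fully home on a hard stop, starts between 0 and 0.003; negative (to -0.006) = pulled up out of the cover; growing = downwards. It stays where it is left and takes about 3 N to move
- nut: Bystander: loose steel hex nut, 24 mm across flats, 13 mm high, lying on the cover; origin under its centre
- bush: Bystander: loose brass bush (tube), 28 mm outside diameter, 26 mm high, standing on the cover; origin under its centre
- bolt: Bystander: loose dark bolt standing on its hex head (19 mm) on the cover, shank up, 33 mm high; origin under its centre
- spray_can: Bystander: spray can, 66 mm diameter, 190 mm high, standing on the bench; origin under its centre
- tape_roll: Bystander: roll of tape lying flat on the bench, 90 mm outside diameter, 25 mm high; origin under its centre
- tin_cup: Bystander: steel cup, 76 mm wide, 80 mm high; origin under its centre
- hammer: Bystander: hammer lying on the bench, about 300 mm long, handle towards its own -x; origin midway under it
- wood_block: Bystander: wooden block 90 x 60 x 40 mm; origin under its centre

How it is judged:
By the outcome, as a careful person would: the job done as asked, in the order asked, and still so for the second after the job is handed in, with the robot touching nothing.
It also fails if it takes over 51 s, if anything falls off the work surface, if the arm or the gripper's body presses on something with over 40 N, if the wrist force passes 120 N, or if a joint passes its speed limit or range.

ROBOT

A 6-joint arm with a two-finger parallel gripper is mounted at the origin on the work surface. World frame = base frame: x ahead of the robot, y to its left, z up, the work surface at z = 0. Lengths are in mm, angles in rad, forces in N, time in s.
With the tool pointing down it reaches from about 350 to 775 mm from the base axis. Payload 7.3 kg.
Tool frame: the origin (TCP) lies at the very end of the fingers, on their centre line; the grasp point (between the pads) lies 19 mm behind it; z points along the fingers, y is the line along which they close (so a half turn about z gives the same grasp; the last joint's range is limited). The gripper opens to 92 mm and grips with 3 to 60 N. Pads are 19 mm wide; open, the fingers measure 130 mm over their backs; the gripper's body (75 mm by 190 mm) begins 47 mm behind the grasp point.
Start: joints at [-1.322, 0.342, 1.524, -0, 1.275, -0.146], TCP at [201.951, -484.624, 226.741] pointing down, gripper open.
Joint ranges: [-2.53, 2.53], [-0.77, 2.02], [0.04, 2.7], [-1, 4.14], [0.28, 2.66], [-3.11, 3.11]. Speed limits (rad/s): [2.57, 2.57, 3.14, 3.14, 3.14, 3.14].

INTERFACE

Orientations are given as [roll, pitch, yaw] about the fixed x, y, z axes, in that order (R = Rz(yaw) Ry(pitch) Rx(roll)).
In Python, from plant import get_obs, optics, ticket, finder gives the robot as it stands.
- The arm moves only by the tool send_rows, never from a script. Its arguments are lists of equal length, an entry for each row: "offset": the shift along the tool's x, y, z scaled (see below), a list of three; "delta_rot": the turn, a rotation vector about the tool's x, y, z scaled (see below), a list of three. In form: {"offset": [[dx, dy, dz], ...], "delta_rot": [[rx, ry, rz], ...]}. A call has 1 to 8 rows; each row is the pose to reach, as a shift and turn from the pose commanded when the call began, along the tool's axes at that moment, turning the shorter way round; what a row does not reach only later rows make up. The controller multiplies each number of a shift by 120 mm and each number of a turn by 360 degrees. A row lasts 1/8 s, in which the tool goes at most 62.5 mm and 10.7 degrees, less where a joint would pass 70% of its speed; a pose out of reach is approached as far as the arm can. A call with a number of a shift or a turn outside -1 to 1 is refused whole. A call with a gripper value outside its range is refused whole. "grip" is the opening, from 0 (shut) to 1 (fully open), set as the call begins (left out, the last holds). The fingers move at their own pace and stop on an object; the grip force is fixed at half the most. Time passes only in rows, so rows that repeat a pose let the fingers close. It gives the time, the measured TCP pose, the force, the opening and the grip force at its end, in the units of the state.
- get_obs(): the state, without advancing time (a new reading comes with each control period).
- optics.capture(name): name is "scene" or "top" or "wrist"; returns the picture (384x512x3 uint8, red, green, blue); there is no depth.
- optics.get_calibration(name): a dict with "fx", "fy", "cx", "cy" (pixels), "world_from_camera" (4x4, takes a point from camera to world coordinates). Camera axes: x right, y down, z forward; pixel columns grow to the right and rows downward; lengths in mm; the calibration is good to about 2 mm. The wrist camera is an equidistant fisheye: a pixel r from the principal point sees the ray r / f radians off the axis. A picture is of the moment at which its call begins: read the wrist's pose just before it. get_calibration takes no time and is no camera call; for the wrist camera it gives the pose at the moment of the call.
- ticket.close_job(): hands the job in; it is judged then, once.
Trained networks look in the newest picture that a camera, given by its name, has taken for a name from the list of things; names that differ only in an ending like _2 or _b are one class to them, and where a whole thing is asked for, a point or a joint stands for the part that bears it (a point fixed in the world has none). Each returns a list of dicts, best first, with "confidence" (0 to 1); they miss things now and then, are a little off and sometimes report something else, mostly with a low value. They report only what shows in the picture. A call takes as long as a camera call.
- finder.boxes_of(target, camera): "box" ([left, top, right, bottom] in pixels, round what is visible of it).
- finder.silhouettes(target, camera): "region" (384x512 bool, what is visible of it) and "box" ([left, top, right, bottom] in pixels, round what is visible of it).
- finder.pinpoint(target, camera): "uv" ([column, row] in pixels: a listed point, or the origin of a listed thing).
The state is a dict: "time": time; "joint_positions": joint angles; "dq": joint speeds; "tau": joint torques, N m; "tool_pos": TCP position; "tcp_rot": TCP orientation; "contact_force": force on the tool from outside, world axes, zero at the start; "moment": the same for the moment, N m; "grip_width": finger opening in mm; "finger_force": force on a finger pad.
Only numpy, scipy, OpenCV 4.12 (cv2) and the standard library are available. Lean on these libraries where they do the work, as an engineer would, in place of code of your own. Each camera call takes 0.05 s, during which the arm holds its last target. There are 200 camera calls.

## Working session

There is one attempt and no reset: what is moved stays moved. The work goes in short steps, Python scripts to look and compute and a tool call to move; the robot and the scene stay as the last step left them, time stands still between calls to the robot, and variables do not carry over. Pictures are saved under pics/ and viewed, at most 10 in all, crops included, and the job is handed in when it is done.

Besides the shell and the picture viewer there is one more tool, called after ">>>" by a JSON object that holds its "fn" and its "kwargs", one argument or row to a line. send_rows: Moves the arm, as the interface text tells. Its arguments: {"type":"object","properties":{"offset":{"type":"array"},"delta_rot":{"type":"array"},"grip":{"type":"number"}},"required":["offset","delta_rot"]}

```bash
mkdir -p pics; cat > h.py <<'E'
import numpy as np, cv2
from plant import get_obs, optics, ticket, finder
def snap(c):
    cal=optics.get_calibration(c); im=optics.capture(c); return cal,im
def ray(cal,uv):
    x=(uv[0]-cal['cx'])/cal['fx'];y=(uv[1]-cal['cy'])/cal['fy']
    T=np.array(cal['world_from_camera']);d=T[:3,:3]@np.array([x,y,1.]);return T[:3,3],d/np.linalg.norm(d)
def proj(cal,P):
    T=np.linalg.inv(np.array(cal['world_from_camera']));p=T[:3,:3]@P+T[:3,3]
    return np.array([cal['cx']+cal['fx']*p[0]/p[2],cal['cy']+cal['fy']*p[1]/p[2]])
def hit(cal,uv,z):
    o,d=ray(cal,uv);return o+d*(z-o[2])/d[2]
E
python3 - <<'E'
from h import *
ims=[]
for c in("top","scene"):
    cal,im=snap(c); ims.append(im)
    cv2.imwrite(f'pics/{c}0.png',cv2.resize(im[:,:,::-1],(800,600),interpolation=cv2.INTER_CUBIC))
    print(c,np.round(cal['world_from_camera'],3).tolist(),cal['fx'],cal['cx'],cal['cy'])
    for n,z in(("housing",0),("breather_top",110),("pin_a_top",82),("pin_b_top",82),("pin_c_top",82),("pin_d_top",82)):
        print(n,[(round(r['confidence'],2),np.round(r['uv'],1).tolist(),hit(cal,r['uv'],z).round(1).tolist()) for r in finder.pinpoint(n,c)[:5]])
o=get_obs();print(o['time'],o['tool_pos'],o['tcp_rot'],o['contact_force'])
E
```

```text
top [[-0.064, -0.974, 0.216, 199.402], [-0.998, 0.063, -0.009, -9.203], [-0.005, -0.216, -0.976, 1527.314], [0.0, 0.0, 0.0, 1.0]] 473.9988525047013 246.36808080617217 192.84052681548786
housing [(0.72, [198.5, 185.1], [573.6, 134.1, 0.0])]
breather_top [(0.66, [180.0, 190.1], [534.5, 181.1, 110.0])]
pin_a_top []
pin_b_top [(0.53, [195.3, 185.1], [554.1, 136.4, 82.0])]
pin_c_top [(0.52, [166.9, 161.6], [636.6, 223.3, 82.0])]
pin_d_top [(0.51, [222.3, 196.8], [511.2, 53.8, 82.0])]
scene [[-0.424, 0.783, -0.456, 982.105], [0.906, 0.366, -0.214, 200.294], [-0.001, -0.504, -0.864, 996.957], [0.0, 0.0, 0.0, 1.0]] 364.73189351654236 253.94447131128402 188.72799741222624
housing [(0.95, [295.8, 245.1], [576.2, 143.7, 0.0])]
breather_top [(0.91, [317.8, 224.7], [542.5, 181.5, 110.0]), (0.19, [275.7, 234.9], [616.9, 91.6, 110.0])]
pin_a_top [(0.48, [336.1, 226.3], [511.9, 228.0, 82.0])]
pin_b_top [(0.59, [259.5, 235.3], [625.0, 49.0, 82.0])]
pin_c_top [(0.56, [319.3, 263.2], [630.1, 222.1, 82.0])]
pin_d_top [(0.75, [422.3, 277.5], [554.7, 472.1, 82.0]), (0.39, [277.9, 201.9], [509.8, 53.7, 82.0])]
0.7 [ 201.96862729 -484.61867782  226.76424884] [3.14146330e+00 2.36131647e-05 3.94848957e-01] [-0.72397251  0.77926749 -0.28003664]
```

View pics/top0.png

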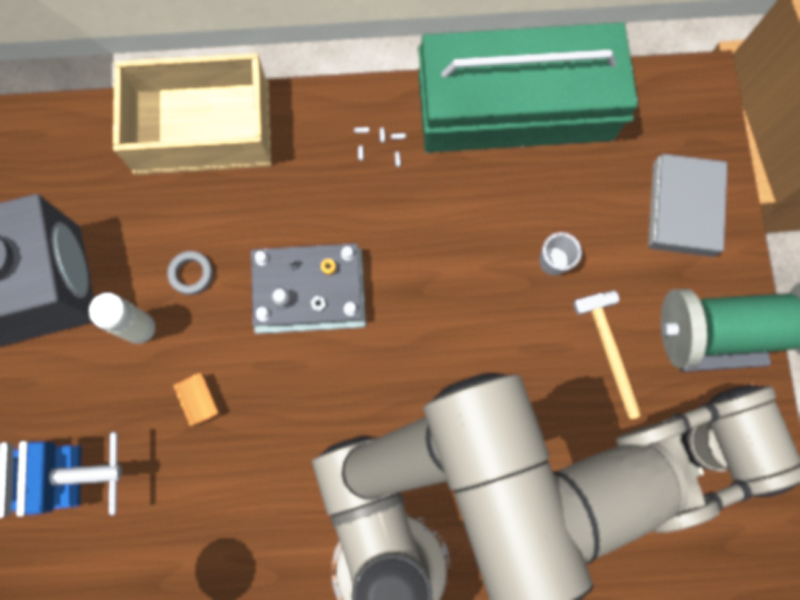

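View pics/scene0.png

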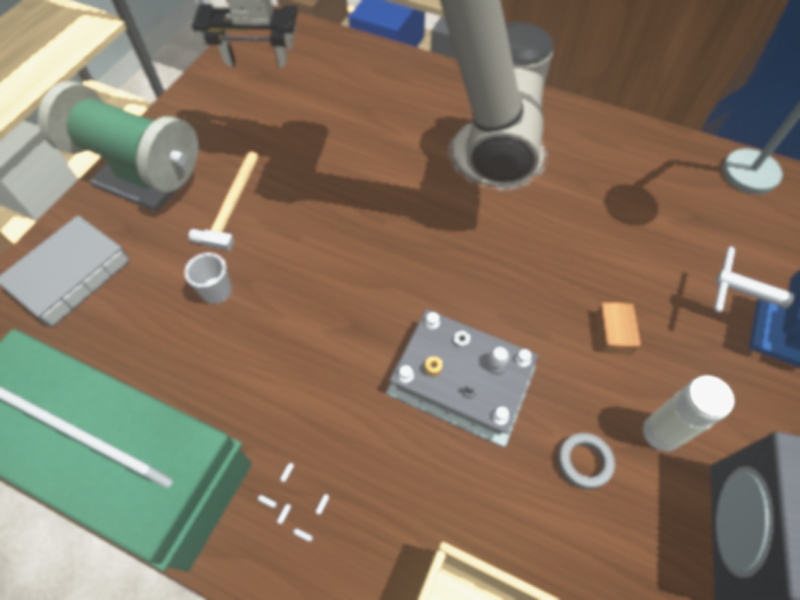

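The housing sits at about (570, 138) with its x axis along world +y. In the top view the breather is at (281, 296) and pin A next to it at (263, 313). The other pins are B at (347, 253), C at (262, 257) and D at (350, 308). The scene view agrees. I'm moving over the housing with the fingers shut.

>>> {"fn": "send_rows", "kwargs": {
  "offset": [
    [0.32, -0.24, 0],
    [0.64, -0.48, 0],
    [0.96, -0.72, 0]
  ],
  "delta_rot": [
    [0, 0, 0],
    [0, 0, 0],
    [0, 0, 0]
  ],
  "grip": 0
}}

```text
time: 1.08
tool_pos: [275.6, -359.4, 226.8]
tcp_rot: [3.141, -0.0, 0.394]
contact_force: [0.4, -0.2, -0.2]
grip_width: 66.3
finger_force: 0.0
```

>>> {"fn": "send_rows", "kwargs": {
  "offset": [
    [0.32, -0.24, 0],
    [0.64, -0.48, 0],
    [0.96, -0.72, 0]
  ],
  "delta_rot": [
    [0, 0, 0],
    [0, 0, 0],
    [0, 0, 0]
  ]
}}

```text
time: 1.45
tool_pos: [348.8, -235.2, 227.0]
tcp_rot: [3.141, -0.0, 0.395]
contact_force: [0.3, -1.0, 0.2]
grip_width: 36.5
finger_force: 0.0
```

>>> {"fn": "send_rows", "kwargs": {
  "offset": [
    [0.32, -0.24, 0],
    [0.64, -0.48, 0],
    [0.96, -0.72, 0]
  ],
  "delta_rot": [
    [0, 0, 0],
    [0, 0, 0],
    [0, 0, 0]
  ]
}}

```text
time: 1.82
tool_pos: [422.0, -111.0, 226.9]
tcp_rot: [3.141, -0.0, 0.395]
contact_force: [0.5, -0.6, 0.4]
grip_width: 6.7
finger_force: 0.0
```

>>> {"fn": "send_rows", "kwargs": {
  "offset": [
    [0.32, -0.24, 0],
    [0.64, -0.48, 0],
    [0.96, -0.72, 0]
  ],
  "delta_rot": [
    [0, 0, 0],
    [0, 0, 0],
    [0, 0, 0]
  ]
}}

```text
time: 2.2
tool_pos: [495.1, 13.1, 226.9]
tcp_rot: [3.141, -0.0, 0.395]
contact_force: [0.3, -0.8, -0.2]
grip_width: 0.5
finger_force: 0.0
```

>>> {"fn": "send_rows", "kwargs": {
  "offset": [
    [0.32, -0.24, 0],
    [0.64, -0.48, 0],
    [0.96, -0.72, 0],
    [0.96, -0.72, 0]
  ],
  "delta_rot": [
    [0, 0, 0],
    [0, 0, 0],
    [0, 0, 0],
    [0, 0, 0]
  ]
}}

```text
time: 2.7
tool_pos: [568.2, 138.3, 226.0]
tcp_rot: [-3.141, -0.0, 0.398]
contact_force: [-0.3, -0.8, -0.4]
grip_width: 0.4
finger_force: 0.0
```

```bash
cat >> h.py <<'E'
def fray(cal,uv):
    x=(uv[0]-cal['cx'])/cal['fx'];y=(uv[1]-cal['cy'])/cal['fy'];r=np.hypot(x,y)
    s=np.sinc(r/np.pi);T=np.array(cal['world_from_camera']);return T[:3,3],T[:3,:3]@np.array([x*s,y*s,np.cos(r)])
def fproj(cal,P):
    T=np.linalg.inv(np.array(cal['world_from_camera']));p=T[:3,:3]@P+T[:3,3]
    h=np.hypot(p[0],p[1]);a=np.arctan2(h,p[2])/h
    return np.array([cal['cx']+cal['fx']*p[0]*a,cal['cy']+cal['fy']*p[1]*a])
def fhit(cal,uv,z):
    o,d=fray(cal,uv);return o+d*(z-o[2])/d[2]
E
python3 - <<'E'
from h import *
cal,im=snap("wrist")
cv2.imwrite('pics/w0.png',cv2.resize(im[:,:,::-1],(800,600),interpolation=cv2.INTER_CUBIC))
np.save('w0.npy',im);np.save('w0cal.npy',cal)
print(np.round(cal['world_from_camera'],3).tolist(),cal['fx'],cal['cx'],cal['cy'])
for n,z in(("breather_top",110),("pin_a_top",82),("pin_b_top",82),("pin_c_top",82),("pin_d_top",82)):
    print(n,[(round(r['confidence'],2),np.round(r['uv'],1).tolist(),fhit(cal,r['uv'],z).round(1).tolist()) for r in finder.pinpoint(n,"wrist")[:5]])
print([(round(r['confidence'],2),np.round(r['box'],1).tolist()) for r in finder.boxes_of("pin_a","wrist")])
for p in [(512,228),(625,49),(630,222),(510.5,53.7)]: print(fproj(cal,np.array([*p,82.])).round(1))
E
```

```text
[[0.389, -0.881, -0.269, 641.048], [-0.921, -0.373, -0.113, 169.577], [-0.001, 0.292, -0.957, 384.185], [0.0, 0.0, 0.0, 1.0]] 297.3186396354542 253.73595620006887 194.29012368403335
breather_top [(0.71, [200.2, 194.1], [543.8, 185.4, 110.0])]
pin_a_top [(0.48, [159.5, 195.7], [514.2, 228.9, 82.0])]
pin_b_top [(0.75, [352.6, 162.6], [630.1, 50.2, 82.0])]
pin_c_top [(0.59, [201.1, 97.5], [629.5, 222.6, 82.0])]
pin_d_top []
[(0.88, [190.5, 87.4, 212.9, 105.0]), (0.77, [345.1, 154.2, 359.8, 172.9]), (0.7, [153.8, 186.0, 170.9, 203.2])]
[159.7 197.8]
[351.5 167.3]
[201.9  97.2]
[302.1 254.7]
```

View pics/w0.png

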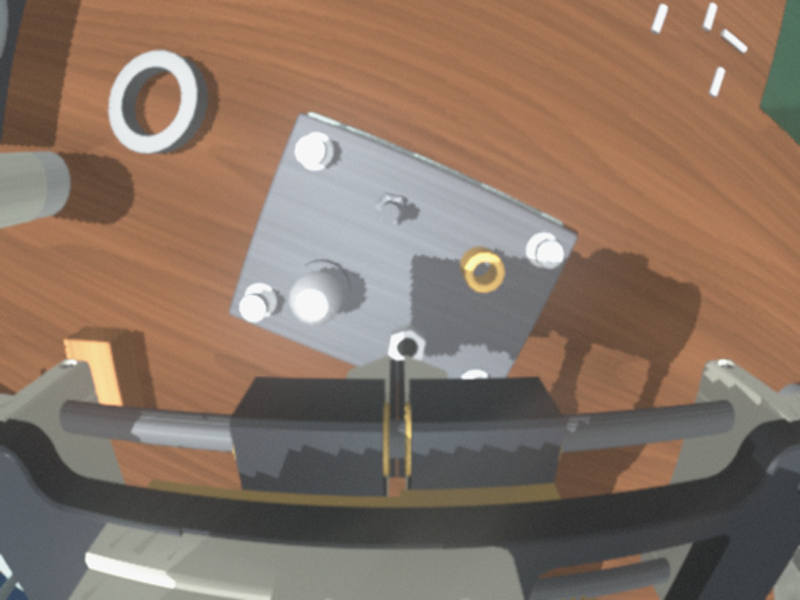

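The wrist view shows pin A at (258, 303), the breather at (312, 302), C at (315, 150) and B at (546, 250). D is mostly hidden behind the fingers, at (475, 375). Next I'll fit the housing pose to all the views.

```bash
python3 - <<'E'
from h import *
from scipy.optimize import least_squares
cw=np.load('w0cal.npy',allow_pickle=True).item();ct=optics.get_calibration('top');cs=optics.get_calibration('scene')
H=dict(a=(88,58,82),b=(-88,-58,82),c=(88,-58,82),d=(-88,58,82),r=(48,30,110))
obs={'w':(cw,fproj,dict(r=(200.2,194.1),a=(159.5,195.7),b=(352.6,162.6),c=(201.1,97.5))),
 's':(cs,proj,dict(r=(317.8,224.7),a=(336.1,226.3),b=(259.5,235.3),c=(319.3,263.2),d=(277.9,201.9))),
 't':(ct,proj,dict(r=(180,190.1),c=(166.9,161.6),d=(222.3,196.8)))}
def W(q,k):
    x,y,z=H[k];c,s=np.cos(q[2]),np.sin(q[2]);return np.array([q[0]+c*x-s*y,q[1]+s*x+c*y,z])
for use in('w','s','wst'):
    f=lambda q:np.concatenate([obs[v][1](obs[v][0],W(q,k))-uv for v in use for k,uv in obs[v][2].items()])
    r=least_squares(f,[570,138,1.57],x_scale=[1,1,.01],loss='soft_l1')
    print(use,r.x.round(3),f(r.x).round(1)); print({k:W(r.x,k).round(1).tolist() for k in H})
o=get_obs();print(o['tool_pos'],fproj(cw,np.array(o['tool_pos']))/.64)
# height check of each pin/breather by two-view triangulation (wrist + scene)
for k in 'rabc':
    o1,d1=fray(cw,obs['w'][2][k]);o2,d2=ray(cs,obs['s'][2][k])
    t=np.linalg.lstsq(np.c_[d1,-d2],o2-o1,rcond=None)[0];print(k,(o1+d1*t[0]).round(1),(o2+d2*t[1]).round(1))
E
```

```text
w [572.636 137.591   1.562] [-0.7  0.5  2.6 -0.   0.8  0.6 -1.5 -2.6]
{'a': [515.4, 226.1, 82.0], 'b': [629.9, 49.1, 82.0], 'c': [631.4, 225.1, 82.0], 'd': [513.9, 50.1, 82.0], 'r': [543.1, 185.9, 110.0]}
s [569.322 137.334   1.542] [ 1.9  0.1 -0.6  0.4 -0.4 -0.2  0.6  0.1 -0.8 -0.6]
{'a': [513.8, 226.9, 82.0], 'b': [624.8, 47.7, 82.0], 'c': [629.8, 223.7, 82.0], 'd': [508.8, 51.0, 82.0], 'r': [540.7, 186.2, 110.0]}
wst [571.12  137.337   1.549] [-1.1  1.3  2.1  0.1  0.5  3.2 -0.7 -1.9  1.6  0.5 -0.8  0.8 -0.7  0.5
  0.6  0.6 -1.2 -0.  -1.7 -2.3 -0.2  1.7  1.  -0.1]
{'a': [515.1, 226.6, 82.0], 'b': [627.2, 48.1, 82.0], 'c': [631.1, 224.0, 82.0], 'd': [511.2, 50.6, 82.0], 'r': [542.2, 186.0, 110.0]}
[567.28957309 134.66184275 227.0570983 ] [405.90366498 388.5030411 ]
r [551.1 184.2 130.4] [552.3 181.9 129.8]
a [518.2 227.1  91.5] [517.1 227.7  92.1]
b [630.4  53.4  89.9] [628.5  50.5  91.1]
c [629.5 222.8  81.2] [629.8 222.1  81.1]
```

```bash
python3 - <<'E'
from h import *
o=get_obs();print(o['time'],np.round(o['joint_positions'],3),o['tool_pos'],o['tcp_rot'])
# refine head-top centres: bright blobs in the wrist picture near predictions
im=np.load('w0.npy');cw=np.load('w0cal.npy',allow_pickle=True).item();g=im.min(2)
for k,p in dict(a=(161,196),b=(351,162),c=(200,96)).items():
    x0,y0=p[0]-14,p[1]-14;w=g[y0:y0+28,x0:x0+28]
    n,l,s,c=cv2.connectedComponentsWithStats((w>225).astype(np.uint8));i=1+np.argmax(s[1:,4]);uv=c[i]+[x0,y0]
    print(k,s[i],uv.round(1),[fhit(cw,uv,z).round(1).tolist() for z in(81,84)])
E
```

```text
3.05 [ 0.102  0.449  1.357 -0.     1.335  1.279] [567.28957309 134.66184275 227.0570983 ] [ 3.14130347e+00 -2.61482782e-04  3.93360330e-01]
a [  6   0  21  24 299] [162.1 193.9] [[516.9, 226.9, 81.0], [518.2, 226.3, 84.0]]
b [  0   1  24  19 308] [348.4 158.8] [[631.7, 56.1, 81.0], [631.8, 57.2, 84.0]]
c [  3   3  21  24 366] [198.9  96. ] [[630.1, 225.5, 81.0], [630.2, 224.9, 84.0]]
```

>>> {"fn": "send_rows", "kwargs": {
  "offset": [
    [-0.02, -0.15, 0.1],
    [-0.04, -0.3, 0.22],
    [-0.06, -0.45, 0.35],
    [-0.07, -0.6, 0.5],
    [-0.08, -0.72, 0.64],
    [-0.1, -0.82, 0.76],
    [-0.1, -0.87, 0.84],
    [-0.1, -0.87, 0.89]
  ],
  "delta_rot": [
    [0, 0, -0.029],
    [0, 0, -0.058],
    [0, 0, -0.087],
    [0, 0, -0.116],
    [0, 0, -0.145],
    [0, 0, -0.174],
    [0, 0, -0.203],
    [0, 0, -0.23]
  ]
}}

```text
time: 4.05
tool_pos: [515.9, 227.1, 119.7]
tcp_rot: [-3.141, 0.0, 1.845]
contact_force: [1.3, 0.0, 0.3]
grip_width: 0.6
finger_force: 0.0
```

```bash
python3 - <<'E'
from h import *
cal,im=snap("wrist")
np.save('w1.npy',im);np.save('w1cal.npy',cal)
o=get_obs();print(o['time'],o['tool_pos'],o['tcp_rot'],o['contact_force'])
for n,z in(("breather_top",110),("pin_a_top",82)):
    print(n,[(round(r['confidence'],2),np.round(r['uv'],1).tolist(),fhit(cal,r['uv'],z).round(1).tolist()) for r in finder.pinpoint(n,"wrist")[:5]])
tp=np.array(o['tool_pos']);im=im.copy()
P=fproj(cal,tp);Q=fproj(cal,np.array([516,226.7,82]));print(P,Q)
x,y=(int(v) for v in P);x0=max(0,min(512-200,x-100));y0=max(0,min(384-150,y-75))
cv2.imwrite('pics/w1.png',cv2.resize(im[y0:y0+150,x0:x0+200,::-1],(800,600),interpolation=cv2.INTER_CUBIC));print(x0,y0)
E
```

```text
4.1 [515.68116813 226.83079292 119.06823973] [-3.14025264e+00  1.86253673e-04  1.85166117e+00] [-0.04956805 -0.68941934 -0.87096238]
breather_top []
pin_a_top [(0.92, [248.5, 225.0], [513.4, 223.5, 82.0])]
[252.74447396 245.11248376] [253.29211371 221.92973746]
152 170
```

View pics/w1.png

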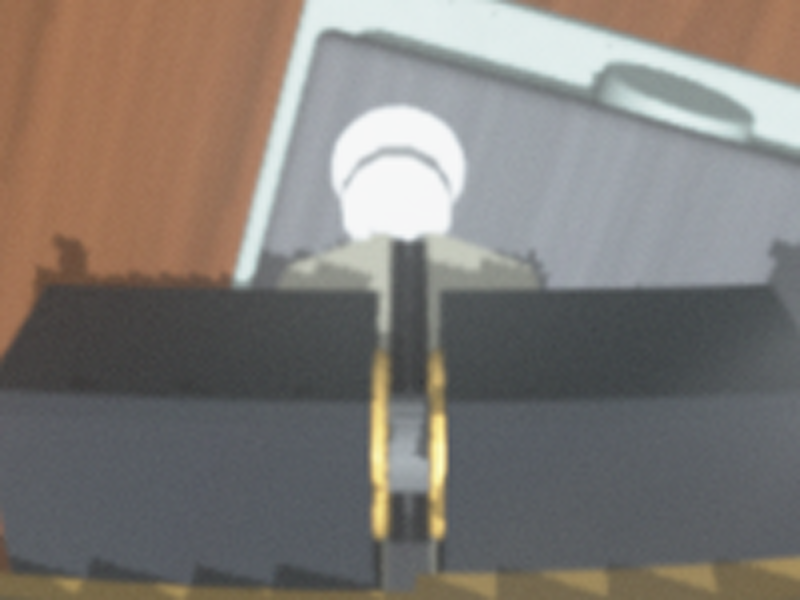

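Pin A's head top is the lower disc in the crop, at about (398, 198). That is within 2 mm of the fit, so I'm lowering the fingers gently.

>>> {"fn": "send_rows", "kwargs": {
  "offset": [
    [0.01, 0, 0.1],
    [0.01, 0, 0.2],
    [0.01, 0, 0.25],
    [0.01, 0, 0.27],
    [0.01, 0, 0.285],
    [0.01, 0, 0.3],
    [0.01, 0, 0.315],
    [0.01, 0, 0.33]
  ],
  "delta_rot": [
    [0, 0, 0],
    [0, 0, 0],
    [0, 0, 0],
    [0, 0, 0],
    [0, 0, 0],
    [0, 0, 0],
    [0, 0, 0],
    [0, 0, 0]
  ]
}}

```text
time: 5.2
tool_pos: [516.2, 228.7, 80.6]
tcp_rot: [3.141, 0.0, 1.84]
contact_force: [-0.5, -0.3, 2.6]
grip_width: 0.6
finger_force: 1.5
```

>>> {"fn": "send_rows", "kwargs": {
  "offset": [
    [0, 0, 0.015],
    [0, 0, 0.03],
    [0, 0, 0.04],
    [0, 0, 0.05]
  ],
  "delta_rot": [
    [0, 0, 0],
    [0, 0, 0],
    [0, 0, 0],
    [0, 0, 0]
  ]
}}

```text
time: 5.7
tool_pos: [516.2, 228.6, 74.3]
tcp_rot: [3.141, 0.0, 1.84]
contact_force: [0.7, 0.1, 2.3]
grip_width: 0.3
finger_force: 1.4
```

>>> {"fn": "send_rows", "kwargs": {
  "offset": [
    [0, 0, 0.004],
    [0, 0, 0.008],
    [0, 0, 0.01],
    [0, 0, 0.01]
  ],
  "delta_rot": [
    [0, 0, 0],
    [0, 0, 0],
    [0, 0, 0],
    [0, 0, 0]
  ]
}}

```text
time: 6.2
tool_pos: [516.1, 228.7, 73.7]
tcp_rot: [3.141, 0.0, 1.84]
contact_force: [-0.9, 0.6, 7.0]
grip_width: 0.2
finger_force: 3.5
```

>>> {"fn": "send_rows", "kwargs": {
  "offset": [
    [0, 0, 0.002],
    [0, 0, 0.003],
    [0, 0, 0.003]
  ],
  "delta_rot": [
    [0, 0, 0],
    [0, 0, 0],
    [0, 0, 0]
  ]
}}

```text
time: 6.58
tool_pos: [516.2, 228.7, 73.7]
tcp_rot: [3.141, 0.0, 1.84]
contact_force: [-1.3, -0.1, 9.5]
grip_width: 0.4
finger_force: 4.8
```

>>> {"fn": "send_rows", "kwargs": {
  "offset": [
    [0, 0, -0.2],
    [0, 0, -0.5],
    [-0.2, 0.05, -0.52],
    [-0.6, 0.15, -0.52],
    [-1.0, 0.25, -0.52]
  ],
  "delta_rot": [
    [0, 0, 0],
    [0, 0, 0],
    [0, 0, 0],
    [0, 0, 0],
    [0, 0, 0]
  ]
}}

```text
time: 7.2
tool_pos: [576.8, 120.0, 134.8]
tcp_rot: [-3.141, -0.0, 1.841]
contact_force: [1.1, 0.0, 0.0]
grip_width: 0.3
finger_force: 0.0
```

>>> {"fn": "send_rows", "kwargs": {
  "offset": [
    [-0.4, 0.14, 0],
    [-0.7, 0.24, 0],
    [-0.7, 0.24, 0.1],
    [-0.7, 0.24, 0.13],
    [-0.7, 0.24, 0.13]
  ],
  "delta_rot": [
    [0, 0, 0],
    [0, 0, 0],
    [0, 0, 0],
    [0, 0, 0],
    [0, 0, 0]
  ]
}}

```text
time: 7.82
tool_pos: [625.9, 48.7, 118.9]
tcp_rot: [-3.14, -0.001, 1.841]
contact_force: [-0.5, -0.3, 0.9]
grip_width: 0.3
finger_force: 0.0
```

```bash
cat > look.py <<'E'
from h import *
import sys
cal,im=snap("wrist");o=get_obs();tag=sys.argv[1];P=np.array([float(sys.argv[2]),float(sys.argv[3]),82])
print(o['time'],np.round(o['tool_pos'],1),np.round(o['tcp_rot'],3),np.round(o['contact_force'],1))
for r in finder.pinpoint("pin_%s_top"%tag[0],"wrist")[:5]: print(round(r['confidence'],2),np.round(r['uv'],1),fhit(cal,r['uv'],82).round(1))
Q=fproj(cal,P);print('pred',Q)
x0,y0=int(Q[0])-100,int(Q[1])-75;x0=max(0,min(312,x0));y0=max(0,min(234,y0))
im=cv2.resize(im[y0:y0+150,x0:x0+200,::-1],(800,600),interpolation=cv2.INTER_CUBIC)
pts=np.array([(fproj(cal,P+[10*np.cos(t),10*np.sin(t),0])-[x0,y0])*4 for t in np.linspace(0,6.28,40)]).astype(int)
cv2.polylines(im,[pts],True,(0,0,255),1);cv2.imwrite(f'pics/{tag}.png',im)
E
python3 look.py b1 627 48
```

```text
7.875 [626.3  48.7 119.4] [-3.141 -0.     1.841] [-0.9  0.1  0.1]
0.55 [257.2 219.6] [628.  51.  82.]
pred [254.65385602 223.069587  ]
```

View pics/b1.png

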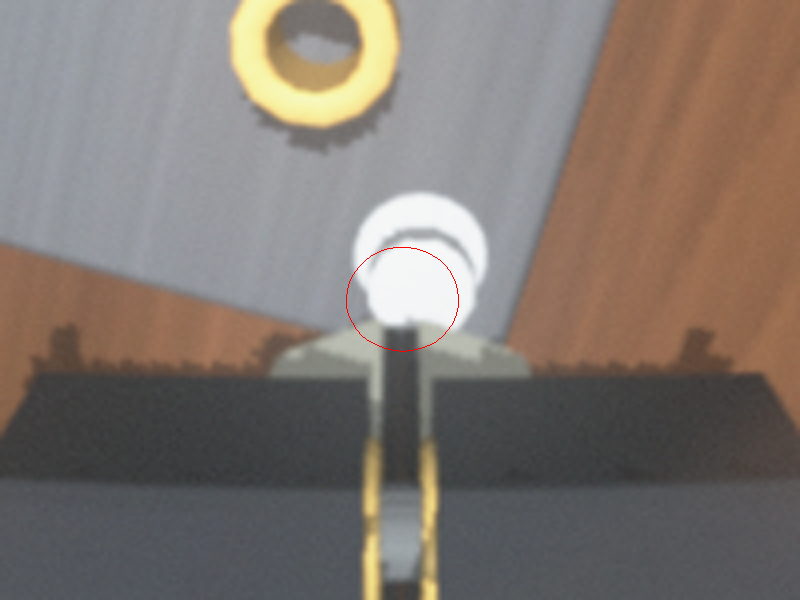

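In this crop pin B's head is at (422, 285), against (402, 299) predicted. That means shifting about 3 mm along tool y and 2 mm along tool x. The brass bush at (315, 45) is well clear.

>>> {"fn": "send_rows", "kwargs": {
  "offset": [
    [0.017, 0.026, 0.1],
    [0.017, 0.026, 0.2],
    [0.017, 0.026, 0.25],
    [0.017, 0.026, 0.27],
    [0.017, 0.026, 0.285],
    [0.017, 0.026, 0.3],
    [0.017, 0.026, 0.315],
    [0.017, 0.026, 0.33]
  ],
  "delta_rot": [
    [0, 0, 0],
    [0, 0, 0],
    [0, 0, 0],
    [0, 0, 0],
    [0, 0, 0],
    [0, 0, 0],
    [0, 0, 0],
    [0, 0, 0]
  ]
}}

```text
time: 8.93
tool_pos: [629.4, 50.3, 80.2]
tcp_rot: [3.141, 0.0, 1.84]
contact_force: [-0.9, 0.5, 2.9]
grip_width: 0.2
finger_force: 1.4
```

>>> {"fn": "send_rows", "kwargs": {
  "offset": [
    [0, 0, 0.015],
    [0, 0, 0.03],
    [0, 0, 0.04],
    [0, 0, 0.047]
  ],
  "delta_rot": [
    [0, 0, 0],
    [0, 0, 0],
    [0, 0, 0],
    [0, 0, 0]
  ]
}}

```text
time: 9.43
tool_pos: [629.5, 50.3, 74.3]
tcp_rot: [3.141, 0.0, 1.84]
contact_force: [-0.9, 0.9, 2.1]
grip_width: 0.4
finger_force: 1.4
```

>>> {"fn": "send_rows", "kwargs": {
  "offset": [
    [0, 0, 0.004],
    [0, 0, 0.008],
    [0, 0, 0.01],
    [0, 0, 0.01]
  ],
  "delta_rot": [
    [0, 0, 0],
    [0, 0, 0],
    [0, 0, 0],
    [0, 0, 0]
  ]
}}

```text
time: 9.93
tool_pos: [629.5, 50.3, 73.8]
tcp_rot: [3.141, 0.0, 1.84]
contact_force: [-1.9, -0.3, 5.7]
grip_width: 0.5
finger_force: 3.2
```

>>> {"fn": "send_rows", "kwargs": {
  "offset": [
    [0, 0, 0.002],
    [0, 0, 0.004],
    [0, 0, 0.004]
  ],
  "delta_rot": [
    [0, 0, 0],
    [0, 0, 0],
    [0, 0, 0]
  ]
}}

```text
time: 10.3
tool_pos: [629.5, 50.3, 73.7]
tcp_rot: [3.141, 0.0, 1.84]
contact_force: [-3.2, -0.3, 8.6]
grip_width: 0.3
finger_force: 4.6
```

>>> {"fn": "send_rows", "kwargs": {
  "offset": [
    [0, 0, -0.2],
    [0, 0, -0.5],
    [0.2, 0.06, -0.52],
    [0.6, 0.17, -0.52],
    [1.0, 0.28, -0.52]
  ],
  "delta_rot": [
    [0, 0, 0],
    [0, 0, 0],
    [0, 0, 0],
    [0, 0, 0],
    [0, 0, 0]
  ]
}}

```text
time: 10.92
tool_pos: [629.7, 175.9, 134.7]
tcp_rot: [-3.141, -0.0, 1.839]
contact_force: [0.0, -0.2, -0.3]
grip_width: 0.2
finger_force: 0.0
```

>>> {"fn": "send_rows", "kwargs": {
  "offset": [
    [0.41, 0.12, 0],
    [0.41, 0.12, 0.1],
    [0.41, 0.12, 0.13],
    [0.41, 0.12, 0.13]
  ],
  "delta_rot": [
    [0, 0, 0],
    [0, 0, 0],
    [0, 0, 0],
    [0, 0, 0]
  ]
}}

```text
time: 11.42
tool_pos: [630.5, 224.7, 118.7]
tcp_rot: [-3.14, 0.0, 1.838]
contact_force: [0.3, -0.2, -0.1]
grip_width: 0.5
finger_force: 0.0
```

```bash
python3 look.py c1 631.2 226
```

```text
11.475 [630.8 224.8 119.3] [-3.141  0.     1.838] [-0.7 -1.1 -0.2]
0.72 [256.3 222.8] [632.7 224.6  82. ]
pred [254.83349344 220.49151736]
```

View pics/c1.png

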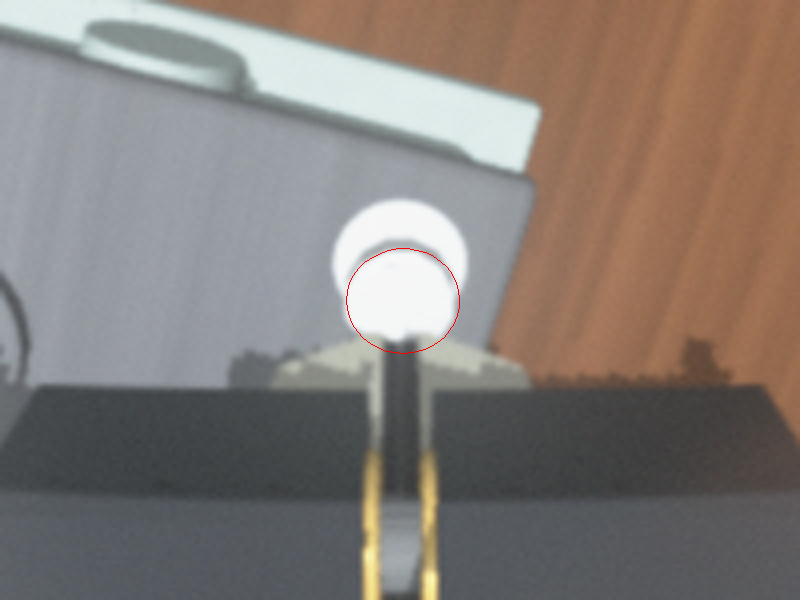

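Pin C's head is at (401, 296) in the crop, right where predicted. Pressing it now.

>>> {"fn": "send_rows", "kwargs": {
  "offset": [
    [0.012, 0, 0.1],
    [0.012, 0, 0.2],
    [0.012, 0, 0.25],
    [0.012, 0, 0.27],
    [0.012, 0, 0.285],
    [0.012, 0, 0.3],
    [0.012, 0, 0.315],
    [0.012, 0, 0.33]
  ],
  "delta_rot": [
    [0, 0, 0],
    [0, 0, 0],
    [0, 0, 0],
    [0, 0, 0],
    [0, 0, 0],
    [0, 0, 0],
    [0, 0, 0],
    [0, 0, 0]
  ]
}}

```text
time: 12.52
tool_pos: [630.5, 227.7, 80.3]
tcp_rot: [3.141, 0.0, 1.84]
contact_force: [0.4, -1.1, 1.9]
grip_width: 0.2
finger_force: 1.5
```

>>> {"fn": "send_rows", "kwargs": {
  "offset": [
    [0, 0, 0.015],
    [0, 0, 0.03],
    [0, 0, 0.04],
    [0, 0, 0.047]
  ],
  "delta_rot": [
    [0, 0, 0],
    [0, 0, 0],
    [0, 0, 0],
    [0, 0, 0]
  ]
}}

```text
time: 13.02
tool_pos: [630.4, 227.7, 74.2]
tcp_rot: [3.141, 0.0, 1.84]
contact_force: [0.3, 0.5, 2.7]
grip_width: 0.6
finger_force: 1.4
```

>>> {"fn": "send_rows", "kwargs": {
  "offset": [
    [0, 0, 0.004],
    [0, 0, 0.008],
    [0, 0, 0.012],
    [0, 0, 0.012]
  ],
  "delta_rot": [
    [0, 0, 0],
    [0, 0, 0],
    [0, 0, 0],
    [0, 0, 0]
  ]
}}

```text
time: 13.52
tool_pos: [630.5, 227.7, 73.8]
tcp_rot: [3.141, 0.0, 1.84]
contact_force: [-1.0, -0.5, 8.3]
grip_width: 0.1
finger_force: 3.9
```

>>> {"fn": "send_rows", "kwargs": {
  "offset": [
    [0, 0, 0.002],
    [0, 0, 0.002]
  ],
  "delta_rot": [
    [0, 0, 0],
    [0, 0, 0]
  ]
}}

```text
time: 13.78
tool_pos: [630.5, 227.7, 73.7]
tcp_rot: [3.14, 0.0, 1.84]
contact_force: [-1.4, -1.4, 9.3]
grip_width: 0.4
finger_force: 4.5
```

>>> {"fn": "send_rows", "kwargs": {
  "offset": [
    [0, 0, -0.2],
    [0, 0, -0.5],
    [-0.15, -0.18, -0.52],
    [-0.45, -0.52, -0.52],
    [-0.75, -0.87, -0.52]
  ],
  "delta_rot": [
    [0, 0, 0],
    [0, 0, 0],
    [0, 0, 0],
    [0, 0, 0],
    [0, 0, 0]
  ]
}}

```text
time: 14.4
tool_pos: [552.0, 112.0, 134.2]
tcp_rot: [-3.14, 0.0, 1.841]
contact_force: [0.3, -0.8, 0.4]
grip_width: 0.5
finger_force: 0.0
```

>>> {"fn": "send_rows", "kwargs": {
  "offset": [
    [-0.3, -0.33, 0],
    [-0.4, -0.46, 0],
    [-0.4, -0.46, 0.1],
    [-0.4, -0.46, 0.13],
    [-0.4, -0.46, 0.13]
  ],
  "delta_rot": [
    [0, 0, 0],
    [0, 0, 0],
    [0, 0, 0],
    [0, 0, 0],
    [0, 0, 0]
  ]
}}

```text
time: 15.02
tool_pos: [513.3, 53.2, 118.5]
tcp_rot: [-3.14, -0.0, 1.841]
contact_force: [-0.2, -0.2, 0.2]
grip_width: 0.4
finger_force: 0.0
```

```bash
python3 look.py d1 513.6 52
```

```text
15.075 [513.4  53.1 118.8] [-3.141 -0.     1.841] [0.5 0.2 0.8]
0.72 [254.1 227.9] [515.   48.9  82. ]
pred [253.33404724 223.53062354]
```

View pics/d1.png

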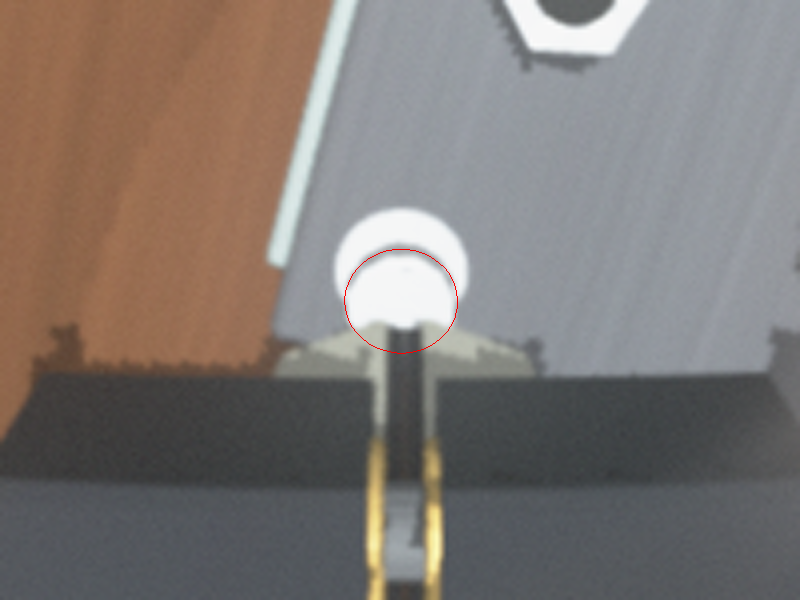

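Pin D's head is at (401, 300) in the crop and coincides with the prediction. The nut at (575, 20) is clear. Pressing it now.

>>> {"fn": "send_rows", "kwargs": {
  "offset": [
    [-0.008, 0, 0.1],
    [-0.008, 0, 0.2],
    [-0.008, 0, 0.25],
    [-0.008, 0, 0.27],
    [-0.008, 0, 0.285],
    [-0.008, 0, 0.3],
    [-0.008, 0, 0.315],
    [-0.008, 0, 0.33]
  ],
  "delta_rot": [
    [0, 0, 0],
    [0, 0, 0],
    [0, 0, 0],
    [0, 0, 0],
    [0, 0, 0],
    [0, 0, 0],
    [0, 0, 0],
    [0, 0, 0]
  ]
}}

```text
time: 16.12
tool_pos: [513.5, 51.2, 79.9]
tcp_rot: [3.141, 0.0, 1.84]
contact_force: [-0.9, -0.9, 2.4]
grip_width: 0.4
finger_force: 1.5
```

>>> {"fn": "send_rows", "kwargs": {
  "offset": [
    [0, 0, 0.015],
    [0, 0, 0.03],
    [0, 0, 0.04],
    [0, 0, 0.047]
  ],
  "delta_rot": [
    [0, 0, 0],
    [0, 0, 0],
    [0, 0, 0],
    [0, 0, 0]
  ]
}}

```text
time: 16.62
tool_pos: [513.5, 51.2, 74.1]
tcp_rot: [3.141, 0.0, 1.84]
contact_force: [-0.6, -0.7, 3.5]
grip_width: 0.3
finger_force: 1.4
```

>>> {"fn": "send_rows", "kwargs": {
  "offset": [
    [0, 0, 0.004],
    [0, 0, 0.008],
    [0, 0, 0.011],
    [0, 0, 0.011]
  ],
  "delta_rot": [
    [0, 0, 0],
    [0, 0, 0],
    [0, 0, 0],
    [0, 0, 0]
  ]
}}

```text
time: 17.12
tool_pos: [513.5, 51.2, 73.7]
tcp_rot: [3.141, 0.0, 1.84]
contact_force: [-3.0, -0.1, 11.4]
grip_width: 0.3
finger_force: 5.4
```

>>> {"fn": "send_rows", "kwargs": {
  "offset": [
    [0, 0, -0.15],
    [0, 0, -0.5],
    [0, 0, -0.9],
    [0, 0, -1.0],
    [0, 0, -1.0]
  ],
  "delta_rot": [
    [0, 0, 0],
    [0, 0, 0],
    [0, 0, 0],
    [0, 0, 0],
    [0, 0, 0]
  ]
}}

```text
time: 17.75
tool_pos: [513.3, 51.2, 192.8]
tcp_rot: [3.141, 0.0, 1.84]
contact_force: [-1.1, -0.2, -0.2]
grip_width: 0.5
finger_force: 0.0
```

```bash
python3 - <<'E'
from h import *
cal,im=snap("wrist");cv2.imwrite('pics/end.png',cv2.resize(im[:,:,::-1],(800,600),interpolation=cv2.INTER_CUBIC))
print(get_obs()['tool_pos'],get_obs()['contact_force'])
E
```

```text
[512.7178101   51.26163043 191.70632539] [-0.47975515  0.3619925  -1.14388765]
```

View pics/end.png

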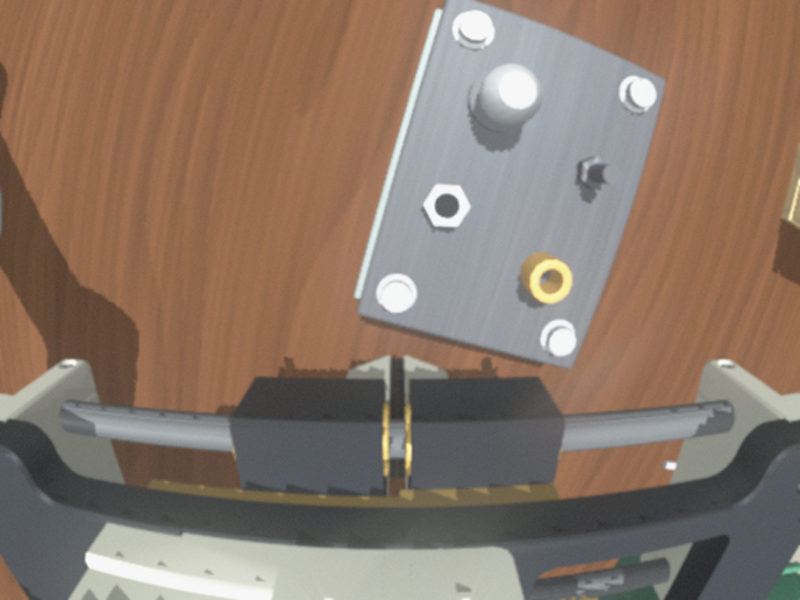

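The final view shows all four heads down close on their collars, at (473, 28), (638, 93), (397, 293) and (559, 338). The nut, bolt and bush look undisturbed, and the fingers are clear.

```bash
python3 -c "
from plant import ticket
print(ticket.close_job())"
```

```text
the job is handed in; nothing more can be done
None
```

All four pins were pressed home gently in the order A, B, C, D: each stopped at about 73.7 mm with at most 11.4 N read, the nut, bolt and bush on the cover look undisturbed, and the job was handed in about 18 s into the 51 s limit.

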